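# Set a soldering-iron controller to its third heat step and switch it on

## Task

Get the soldering iron heating at step three: with a fingertip, push the controller's black slide lever from its off end to the third click, feeling each click and not running past the third, and only then press the power rocker over to on, because the heat step must not be changed with the power on. Push and press only: do not pinch the lever between the fingers, do not lift or shift the controller, and leave the things around it where they are.

Things in the scene. Friction and masses are not known exactly. Their poses are not given: they have to be found in the camera images.
- controller: Grey metal soldering-iron controller, a loose 4.5 kg box on rubber feet, 160 mm (x) by 270 mm (y) by 118 mm high. Origin: centre of its underside, at bench height. x points from its front face (two round sockets, towards the robot) to its back, y along the lever's slot from off to hotter, z up. All controls are on its flat top: lever at x = -35 mm, rocker at x = -35, y = +78 mm.
- handle_mid (a point): Middle of the aluminium carrying handle, a bar 12 mm thick and 124 mm long (along y) along the back of the controller's top, at x = +52 mm; it stands 46 mm above the top. Not to be used. Axes as the controller's.
- heat_lever (a joint): Travel of the black slide lever along the controller's +y (m): 0 at off, the end of its slot, where it starts. A spring ball clicks into a notch every 14 mm: clicks 1 to 5 at 0.014, 0.028, 0.042, 0.056, 0.070. Leaving a notch takes about 5 N; the resistance then falls away, and just past half-way to the next notch the lever jumps ahead into that notch by itself and stays.
- off_mark (a point): White dot on the controller's top beside the slot (on its -x side), level with the middle of the lever when off: x = -56, y = -85, z = 118 mm. White bars of growing length follow at 14 mm spacing along +y and mark clicks 1 to 5; the lever's middle stands level with its click's bar. Axes as the controller's.
- lever_face (a point): Centre of the lever's face that looks to the controller's -y (pushed to go hotter); moves with the lever. Finger-piece: black block 28 mm across the slot (x), 16 mm along it (from this face to +16 mm y), 5 to 28 mm above the controller's top; this point is 14 mm above the top, at x = -35, y = -93 mm when off. The top is clear for 42 mm behind it. Axes as the controller's.
- lever_offside: The half of the lever's finger-piece on the off side (controller -y): 28 by 8 by 18 mm. Origin: middle of the finger-piece, on the plane of the controller's top. Axes as the controller's.
- lever_farside: The other half of the finger-piece, on the hotter side (controller +y): 28 by 8 by 18 mm. Origin: middle of the finger-piece, on the plane of the controller's top. Axes as the controller's.
- power_rocker (a joint): Angle of the black power rocker in rad: 0 off (its +y half stands up), 0.44 on (its +y half down). It snaps over its middle (0.22) and stays either way; going over takes 2 to 5 N pressed down on the raised half.
- rocker_on (a point): Point on top of the rocker's +y half (the ON half, with a small white bar), 11 mm from the pivot, about 14 mm above the controller's top when off and 5 mm lower when on; moves with the rocker. The rocker is 22 mm (x) by 34 mm (y), in a bezel of 32 by 46 mm that stands 3 mm above the top.
- flux_jar: Clear jar with white cap, 54 mm diameter, 62 mm high, beside the controller. Origin: centre of its underside. To be left alone.
- patina_bottle: Amber bottle with black cap, 52 mm diameter, 125 mm high, beside the controller. Origin: centre of its underside. To be left alone.
- solder_spool: Spool of solder standing on its flange in front of the controller, 58 mm diameter, 50 mm high. Origin: centre of its underside. To be left alone.
- glass_cutter: Pencil-like brass glass cutter lying in front of the controller, 145 mm long along its x, 15 mm thick. Origin: under its middle. To be left alone.
- flux_brush: Brush lying behind the controller, about 160 mm long along its x. Origin: under its middle. To be left alone.
- lathekin: Flat wooden came tool lying beside the controller, 146 mm long along its x, 22 mm wide, 9 mm thick. Origin: under its middle. To be left alone.
- glass_offcut: Green glass piece lying flat on the bench, 45 by 70 by 4 mm. Origin: centre of its underside. To be left alone.

How it is judged (in metres and radians):
On the way, in this order (a step that is already met when the one before it is completed fails the run):
1. the lever rests in the third click with the power still off (value of joint heat_lever between 0.0385 and 0.0455 m and velocity of joint heat_lever between -0.01 and 0.01 m/s and value of joint power_rocker below 0.12 rad), for 0.2 s.
2. the power rocker is pressed over to on (value of joint power_rocker above 0.36 rad), for 0.2 s.
At the end, for the whole second after the job is handed in: The lever rests in the third click (within 3.5 mm), the rocker is on (beyond 0.36 rad), and the controller stands level within 20 mm of where it stood (value of joint heat_lever between 0.0385 and 0.0455 m and velocity of joint heat_lever between -0.01 and 0.01 m/s and value of joint power_rocker above 0.36 rad and distance of controller from where it was at the start of the episode below 0.02 m and angle between controller's own z axis and vertical below 0.05 rad); the robot touches nothing.
It fails at once if the lever ran past the third click (value of joint heat_lever above 0.0505 m).
It fails at once if the power was on while the lever was not in the third click (value of joint power_rocker above 0.3 rad and not (value of joint heat_lever between 0.0385 and 0.0455 m)).
It fails at once if the lever was pinched: fingers pressed on both halves of its finger-piece at once (contact force between the fingers and lever_offside above 1.5 N and contact force between the fingers and lever_farside above 1.5 N).
It fails at once if the controller was lifted, tipped or shifted (distance of controller from where it was at the start of the episode above 0.02 m or angle between controller's own z axis and vertical above 0.08 rad).
It fails at once if something around the controller was moved or knocked over (distance of any of flux_jar, patina_bottle, solder_spool, glass_cutter, flux_brush, lathekin, glass_offcut from where it was at the start of the episode above 0.02 m or angle between any of flux_jar, patina_bottle, solder_spool's own z axis and vertical above 0.3 rad).
It also fails if it takes over 48 s, if anything falls off the work surface, if the arm or the gripper's body presses on something with over 40 N, if the wrist force passes 120 N, or if a joint passes its speed limit or range.

## Robot

A 6-joint arm with a two-finger parallel gripper is mounted at the origin on the work surface. World frame = base frame: x ahead of the robot, y to its left, z up, the work surface at z = 0. Lengths are in m, angles in degrees, forces in N, time in s.
With the tool pointing down it reaches from about 0.25 to 0.725 m from the base axis. Payload 9.7 kg.
Tool frame: the origin (TCP) lies at the centre of the arm's flange, where the gripper is bolted on; the fingertips stand 173 mm ahead of it and the grasp point (between the pads) lies 155 mm ahead of it; z points along the fingers, y is the line along which they close (so a half turn about z gives the same grasp; the last joint's range is limited). The gripper opens to 85 mm and grips with 20 to 120 N. Pads are 22 mm wide; open, the fingers measure 114 mm over their backs; the gripper's body (76 mm by 85 mm) begins 54 mm behind the grasp point. The pads swing forward as they close: fully open they stand 13 mm farther back than shut.
Start: joints at [67.036, 4.979, 10.078, 95.1, 0, 90], TCP at [0.215, 0.506, 0.405] pointing down, gripper open.
Joint ranges: [-179.16, 179.16], [-48.56, 103.87], [-65.8, 70.77], [-126.05, 130.52], [-82.76, 87.17], [-180, 180]. Speed limits (degrees/s): [127.2, 127.2, 147.25, 180, 180, 180].

## Interface

Orientations are given as [roll, pitch, yaw] about the fixed x, y, z axes, in that order (R = Rz(yaw) Ry(pitch) Rx(roll)).
In Python, from workcell import monitor, camera, get_calibration, bot gives the robot as it stands.
- The arm moves only by the tool carry_out, never from a script. Its argument "targets" is text: rows parted by semicolons, each of 7 numbers parted by spaces: the shift along the tool's x, y, z in units of 0.04 m (1.0 is 0.04 m), then the turn, a rotation vector about the tool's x, y, z in units of 0.1 rad (1.0 is 0.1 rad), then the opening, from -1 (shut) to 1 (fully open), so that 0 is half open. A call has exactly 8 rows; each row shifts and turns the commanded pose from where the row before left it, along the tool's axes as they then stand; what a row does not reach is not made up. A row lasts 1/12 s, in which the tool goes at most 41.7 mm and 7.16 degrees, less where a joint would pass 70% of its speed; a pose out of reach is approached as far as the arm can. A call with a number of a shift or a turn outside -1 to 1 is refused whole. A call with a gripper value outside its range is refused whole. The fingers move at their own pace and stop on an object; "newtons" is the grip in N (left out, the last holds). Time passes only in rows, so rows that do not move let the fingers close, or fill a call up. It gives the time, the measured TCP pose, the force, the opening and the grip force at its end, in the units of the state.
- monitor.get_obs(): the state, without advancing time (a new reading comes with each control period).
- camera(name): name is "scene" or "top"; returns the picture (384x512x3 uint8, red, green, blue); there is no depth.
- get_calibration(name): a dict with "fx", "fy", "cx", "cy" (pixels), "D" ([k1, k2, p1, p2, k3] as OpenCV has them; the pictures are not rectified), "view" (4x4, takes a point from world to camera coordinates). Camera axes: x right, y down, z forward; pixel columns grow to the right and rows downward; lengths in m; the calibration is good to about 2 mm. A picture is of the moment at which its call begins. get_calibration takes no time and is no camera call.
- bot.job_done(): hands the job in; it is judged then, once.
The state is a dict: "time": time; "q": joint angles; "qd": joint speeds; "joint_efforts": joint torques, N m; "ee_pos": TCP position; "tcp_rot": TCP orientation; "wrist_force": force on the tool from outside, world axes, zero at the start; "torque": the same for the moment, N m; "opening": finger opening in m; "grasp_force": force on a finger pad.
Only numpy, scipy, OpenCV 4.12 (cv2) and the standard library are available. Lean on these libraries where they do the work, as an engineer would, in place of code of your own. Each camera call takes 0.05 s, during which the arm holds its last target. There are 200 camera calls.

## Working session

There is one attempt and no reset: what is moved stays moved. The work goes in short steps, Python scripts to look and compute and a tool call to move; the robot and the scene stay as the last step left them, time stands still between calls to the robot, and variables do not carry over. Pictures are saved under pics/ and viewed, at most 10 in all, crops included, and the job is handed in when it is done.

Besides the shell and the picture viewer there is one more tool, called after "Request:" as name(argument=value, ...), one argument or row to a line, values as JSON. carry_out: Moves the arm, as the interface text tells. Shifts and turns lie within -1 to 1; 1 stands for 0.04 m of shift or 0.1 rad of turn. Its arguments: {"type":"object","properties":{"targets":{"type":"string"},"newtons":{"type":"number"}},"required":["targets"]}

```bash
mkdir -p pics; python3 - <<'E'
from workcell import monitor, camera, get_calibration
import cv2,numpy as np
o=monitor.get_obs(); print({k:np.round(v,3).tolist() for k,v in o.items()})
for n in("scene","top"):
    im=camera(n); cv2.imwrite(f"pics/{n}0.png",im[:,:,::-1])
    c=get_calibration(n); print(n,{k:np.round(v,4).tolist() for k,v in c.items()})
E
```

```text
{'time': 0.0, 'q': [67.035, 5.013, 10.034, 95.099, -0.0, 90.001], 'qd': [0.013, -0.039, -0.017, 0.096, -0.031, -0.046], 'joint_efforts': [0.002, -52.039, 46.48, 0.017, 0.0, -0.0], 'ee_pos': [0.215, 0.506, 0.404], 'tcp_rot': [-179.922, 0.0, 157.034], 'wrist_force': [0.478, 0.822, 0.05], 'torque': [0.017, -0.019, -0.025], 'grasp_force': 0.0, 'opening': 0.085}
scene {'fx': 397.6904, 'fy': 397.6904, 'cx': 259.4423, 'cy': 190.2678, 'D': [-0.1402, 0.0, 0.0, 0.0, 0.0], 'view': [[-0.6911, 0.7225, 0.0196, 0.3481], [0.4, 0.4049, -0.8222, -0.1403], [-0.6019, -0.5604, -0.5688, 1.4682], [0.0, 0.0, 0.0, 1.0]]}
top {'fx': 412.1821, 'fy': 412.1821, 'cx': 249.8349, 'cy': 193.8008, 'D': [-0.0742, 0.0, 0.0, 0.0, 0.0], 'view': [[-0.0211, -0.9997, -0.0118, 0.0666], [-0.9971, 0.0219, -0.0731, 0.5532], [0.0734, 0.0102, -0.9973, 1.006], [0.0, 0.0, 0.0, 1.0]]}
```

View pics/scene0.png

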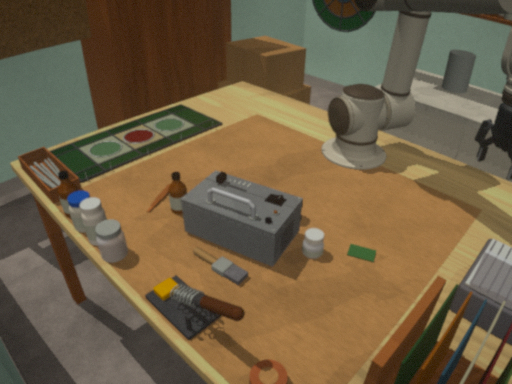

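View pics/top0.png

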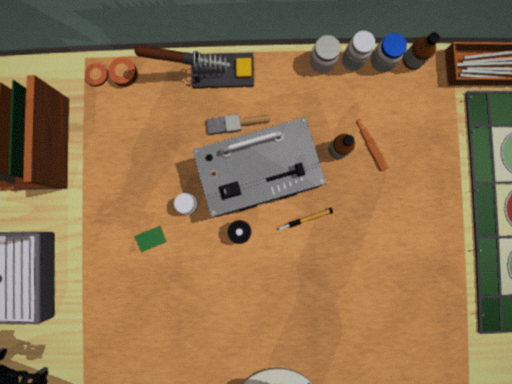

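The top view shows the controller centred near (259,167), the lever near (300,171), the rocker near (230,189) and the handle near (252,143). I'll enlarge it.

```bash
python3 - <<'E'
import cv2
im=cv2.imread("pics/top0.png")
c=cv2.resize(im[110:225,185:335],None,fx=5,fy=5,interpolation=cv2.INTER_CUBIC); cv2.imwrite("pics/c0.png",cv2.convertScaleAbs(c,alpha=1.5))
E
```

```text
(no output)
```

View pics/c0.png

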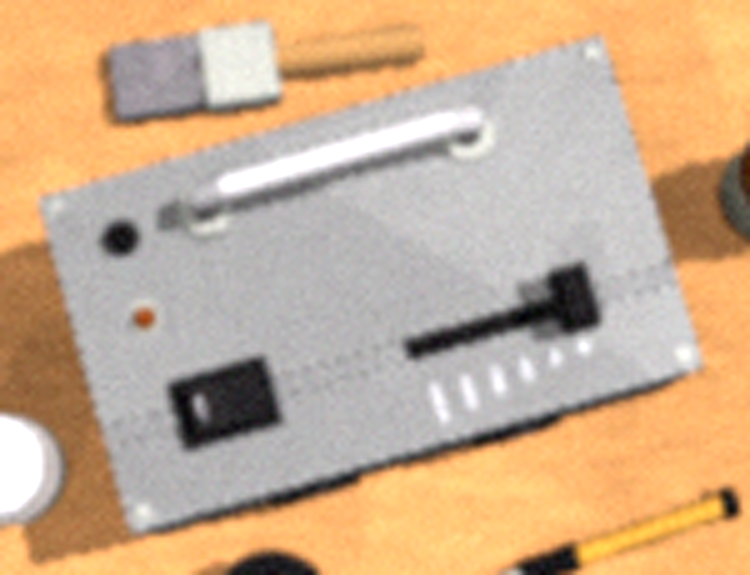

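The crop (5x) shows the lever at (577,297), off-dot at (587,346) with bars running left, bezel centre at (225,403), and top corners at (42,200), (603,38), (700,370) and (135,532). The off end is on the right and hotter is to the left (world +y).

```bash
cat > h.py <<'E'
import numpy as np,cv2
from workcell import get_calibration
def ray(name,px,z):
    c=get_calibration(name);V=np.array(c["view"]);K=np.array([[c["fx"],0,c["cx"]],[0,c["fy"],c["cy"]],[0,0,1]])
    n=cv2.undistortPoints(np.array(px,float).reshape(-1,1,2),K,np.array(c["D"])).reshape(-1,2)
    d=np.c_[n,np.ones(len(n))]@V[:3,:3]; o=-V[:3,:3].T@V[:3,3]
    return o+d*((np.reshape(z,(-1,1))-o[2])/d[:,2:])
def proj(name,P):
    c=get_calibration(name);V=np.array(c["view"]);K=np.array([[c["fx"],0,c["cx"]],[0,c["fy"],c["cy"]],[0,0,1]])
    return cv2.projectPoints(np.array(P,float),cv2.Rodrigues(V[:3,:3])[0],V[:3,3],K,np.array(c["D"]))[0].reshape(-1,2)
def fit(A,B): # B = R A + t
    a,b=A-A.mean(0),B-B.mean(0); th=np.arctan2((a[:,0]*b[:,1]-a[:,1]*b[:,0]).sum(),(a*b).sum())
    R=np.array([[np.cos(th),-np.sin(th)],[np.sin(th),np.cos(th)]]); return R,B.mean(0)-R@A.mean(0),np.degrees(th)
E
python3 - <<'E'
from h import *
uv=np.array([[42,200],[603,38],[700,370],[135,532],[587,346],[225,403]])
px=uv/5+[185-.4,110-.4]
M=np.array([[80,135],[80,-135],[-80,-135],[-80,135],[-56,-85],[-35,78]])/1e3
W=ray("top",px,[.118]*5+[.121])[:,:2]
R,t,th=fit(M[:4],W[:4]); print("pose",t,th); print("resid mm",np.round(((M@R.T+t)-W)*1e3,1))
print("size",np.linalg.norm(W[0]-W[1]),np.linalg.norm(W[1]-W[2]))
for n,p in dict(face=(-35,-93,132),rock=(-35,89,132),hand=(52,0,164),off=(-56,-85,118)).items():
    w=np.r_[R@np.array(p[:2])/1e3+t,p[2]/1e3]; print(n,w.round(4),np.hypot(*w[:2]).round(3),proj("scene",[w]).round(1),proj("top",[w]).round(1))
P=np.array([[80,135],[80,-135],[-80,-135],[-80,135]])/1e3
print("scene corners",proj("scene",np.c_[P@R.T+t,[.118]*4]).round(1))
im=cv2.imread("pics/scene0.png"); c=cv2.resize(im[160:265,170:310],None,fx=5,fy=5,interpolation=cv2.INTER_CUBIC); cv2.imwrite("pics/s1.png",cv2.convertScaleAbs(c,alpha=1.5))
E
```

```text
pose [0.60939394 0.03241568] 14.79841774745108
resid mm [[ 1.   2.2]
 [ 0.8 -0.9]
 [-0.2 -2.9]
 [-1.6  1.7]
 [-1.8  0.7]
 [-0.6 -0.2]]
size 0.267088035157207 0.1585382493571676
face [ 0.5993 -0.0664  0.132 ] 0.603 [[218.1 176.9]] [[303.2 168.9]]
rock [0.5528 0.1095 0.132 ] 0.564 [[278.4 196.9]] [[224.6 191.4]]
hand [0.6597 0.0457 0.164 ] 0.661 [[229.6 193.3]] [[252.2 140.4]]
off [ 0.577  -0.0641  0.118 ] 0.581 [[225.  178.4]] [[301.7 179.6]]
scene corners [[273.5 233.1]
 [179.6 198. ]
 [214.8 169.6]
 [302.  197.8]]
```

View pics/s1.png

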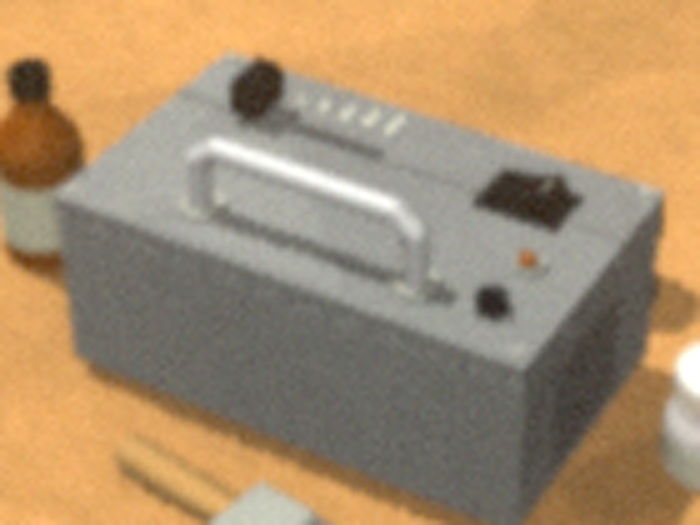

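The scene view confirms the pose: the projected corners match within about 2 px. The pose is (0.609, 0.032), yaw 14.8°. First I'll turn the tool so tool x lies along the slot, and shut the gripper.

Request:
carry_out(
  targets="0 0 0 0 0 1 -1;0 0 0 0 0 1 -1;0 0 0 0 0 1 -1;0 0 0 0 0 1 -1;0 0 0 0 0 1 -1;0 0 0 0 0 1 -1;0 0 0 0 0 1 -1;0 0 0 0 0 1 -1",
  newtons=20,
)

```text
time: 0.77
ee_pos: [0.2146, 0.5064, 0.4043]
tcp_rot: [-180.0, 0.0, 110.9]
wrist_force: [0.8, -0.7, 0.2]
opening: 0.0003
grasp_force: 0.0
```

Request:
carry_out(
  targets="0 0 0 0 0 0.55 -1;0 0 0 0 0 0.55 -1;-0.95 0.32 0 0 0 0 -1;-0.95 0.32 0 0 0 0 -1;-0.95 0.32 0 0 0 0 -1;-0.95 0.32 0 0 0 0 -1;-0.95 0.32 0 0 0 0 -1;-0.95 0.32 0 0 0 0 -1",
)

```text
time: 1.43
ee_pos: [0.3479, 0.3041, 0.4045]
tcp_rot: [-180.0, 0.0, 104.9]
wrist_force: [0.4, 0.8, -0.4]
opening: -0.0004
grasp_force: 0.0
```

Request:
carry_out(
  targets="-0.95 0.32 0 0 0 0 -1;-0.95 0.32 0 0 0 0 -1;-0.95 0.32 0 0 0 0 -1;-0.95 0.32 0 0 0 0 -1;-0.95 0.32 0 0 0 0 -1;-0.95 0.32 0 0 0 0 -1;-0.95 0.32 0 0 0 0 -1;0 0 0 0 0 0 -1",
)

```text
time: 2.1
ee_pos: [0.5049, 0.0671, 0.4035]
tcp_rot: [-179.9, 0.1, 104.6]
wrist_force: [1.2, 0.5, 0.1]
opening: -0.0002
grasp_force: 0.0
```

Request:
carry_out(
  targets="-0.88 0.29 0 0 0 0 -1;-0.88 0.29 0 0 0 0 -1;-0.88 0.29 0 0 0 0 -1;-0.88 0.29 0 0 0 0 -1;-0.88 0.29 0 0 0 0 -1;0 0 0.5 0 0 0 -1;0 0 0.5 0 0 0 -1;0 0 0 0 0 0 -1",
)

```text
time: 2.77
ee_pos: [0.6036, -0.0839, 0.3598]
tcp_rot: [-179.6, -0.2, 104.8]
wrist_force: [-1.0, 0.2, -0.9]
opening: -0.0001
grasp_force: 0.0
```

```bash
python3 - <<'E'
from h import *
from workcell import camera,monitor
o=monitor.get_obs(); print(o["ee_pos"],o["tcp_rot"],o["wrist_force"])
a=camera("scene")[110:260,170:320,::-1]; b=camera("top")[100:250,185:335,::-1]
cv2.imwrite("pics/m1.png",cv2.convertScaleAbs(cv2.resize(np.hstack([a,b]),None,fx=2.66,fy=2.66,interpolation=cv2.INTER_CUBIC),alpha=1.5))
E
```

```text
[ 0.60363635 -0.08386789  0.35984509] [-1.79642965e+02 -1.55120969e-01  1.04834855e+02] [-0.95616249  0.18055427 -0.8717699 ]
```

View pics/m1.png

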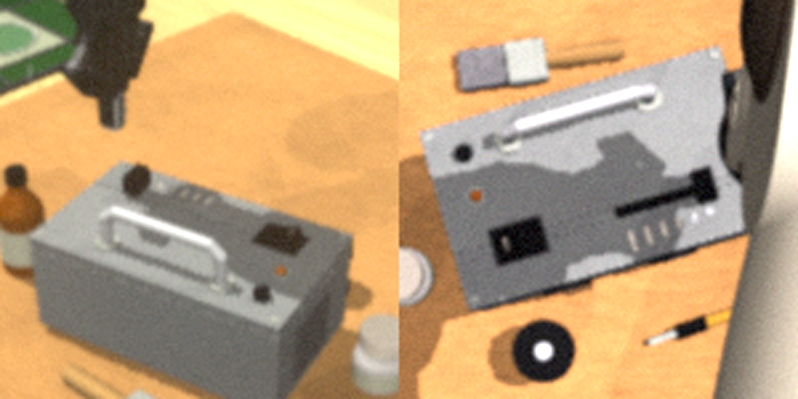

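The scene panel shows the closed fingertips at about px (212.5,157), just behind and above the lever at (221,178). I'll check the tip length against the projection.

```bash
python3 - <<'E'
from h import *
for L in (.160,.173,.186): print(L,proj("scene",[[.6036,-.0839,.3598-L]]).round(1))
E
```

```text
0.16 [[211.4 153.2]]
0.173 [[211.7 157.5]]
0.186 [[211.9 161.7]]
```

Tip length of 173 mm confirmed. Next I'll back off slightly and lower to about 13 mm above the top.

Request:
carry_out(
  targets="-0.1 0 0 0 0 0 -1;0 0 0.3 0 0 0 -1;0 0 0.3 0 0 0 -1;0 0 0.3 0 0 0 -1;0 0 0.3 0 0 0 -1;0 0 0.2 0 0 0 -1;0 0 0 0 0 0 -1;0 0 0 0 0 0 -1",
)

```text
time: 3.53
ee_pos: [0.6046, -0.0872, 0.3086]
tcp_rot: [-180.0, -0.0, 104.9]
wrist_force: [-0.1, 1.0, 0.1]
opening: -0.0
grasp_force: 0.0
```

Request:
carry_out(
  targets="0 0 0.1 0 0 0 -1;0.05 0 0 0 0 0 -1;0.05 0 0 0 0 0 -1;0.05 0 0 0 0 0 -1;0 0 0 0 0 0 -1;0 0 0 0 0 0 -1;0 0 0 0 0 0 -1;0 0 0 0 0 0 -1",
)

```text
time: 4.2
ee_pos: [0.6032, -0.0815, 0.3048]
tcp_rot: [180.0, 0.0, 104.9]
wrist_force: [-1.0, -0.0, -0.2]
opening: -0.0001
grasp_force: 0.0
```

Request:
carry_out(
  targets="0.05 0 0 0 0 0 -1;0 0 0 0 0 0 -1;0 0 0 0 0 0 -1;0 0 0 0 0 0 -1;0 0 0 0 0 0 -1;0 0 0 0 0 0 -1;0 0 0 0 0 0 -1;0 0 0 0 0 0 -1",
)

```text
time: 4.87
ee_pos: [0.6027, -0.0795, 0.3046]
tcp_rot: [-180.0, -0.0, 104.9]
wrist_force: [-0.2, 0.2, 0.1]
opening: -0.0002
grasp_force: 0.0
```

Request:
carry_out(
  targets="0.05 0 0 0 0 0 -1;0 0 0 0 0 0 -1;0 0 0 0 0 0 -1;0 0 0 0 0 0 -1;0 0 0 0 0 0 -1;0 0 0 0 0 0 -1;0 0 0 0 0 0 -1;0 0 0 0 0 0 -1",
)

```text
time: 5.53
ee_pos: [0.6021, -0.0776, 0.3047]
tcp_rot: [-180.0, 0.0, 104.9]
wrist_force: [-0.3, -0.7, -0.1]
opening: -0.0001
grasp_force: 0.0
```

Request:
carry_out(
  targets="0.03 0 0 0 0 0 -1;0 0 0 0 0 0 -1;0 0 0 0 0 0 -1;0 0 0 0 0 0 -1;0 0 0 0 0 0 -1;0 0 0 0 0 0 -1;0 0 0 0 0 0 -1;0 0 0 0 0 0 -1",
)

```text
time: 6.2
ee_pos: [0.6018, -0.0764, 0.3047]
tcp_rot: [180.0, -0.0, 104.9]
wrist_force: [-0.6, -0.2, -0.7]
opening: 0.0001
grasp_force: 0.0
```

Request:
carry_out(
  targets="0.03 0 0 0 0 0 -1;0 0 0 0 0 0 -1;0 0 0 0 0 0 -1;0 0 0 0 0 0 -1;0 0 0 0 0 0 -1;0 0 0 0 0 0 -1;0 0 0 0 0 0 -1;0 0 0 0 0 0 -1",
)

```text
time: 6.87
ee_pos: [0.6015, -0.0753, 0.3047]
tcp_rot: [180.0, 0.0, 104.9]
wrist_force: [1.0, -2.7, -0.5]
opening: 0.0002
grasp_force: 1.5
```

Request:
carry_out(
  targets="0.03 0 0 0 0 0 -1;0 0 0 0 0 0 -1;0 0 0 0 0 0 -1;0 0 0 0 0 0 -1;0 0 0 0 0 0 -1;0 0 0 0 0 0 -1;0 0 0 0 0 0 -1;0 0 0 0 0 0 -1",
)

```text
time: 7.53
ee_pos: [0.6012, -0.074, 0.3047]
tcp_rot: [-180.0, -0.0, 104.9]
wrist_force: [0.2, -2.2, -0.1]
opening: 0.0001
grasp_force: 0.9
```

Request:
carry_out(
  targets="0.03 0 0 0 0 0 -1;0 0 0 0 0 0 -1;0 0 0 0 0 0 -1;0 0 0 0 0 0 -1;0 0 0 0 0 0 -1;0 0 0 0 0 0 -1;0 0 0 0 0 0 -1;0 0 0 0 0 0 -1",
)

```text
time: 8.2
ee_pos: [0.6009, -0.0729, 0.3047]
tcp_rot: [-180.0, -0.0, 104.9]
wrist_force: [0.9, -1.9, -0.6]
opening: -0.0005
grasp_force: 0.6
```

Contact came at y ≈ -0.0758. I'll continue to the first click.

Request:
carry_out(
  targets="0.03 0 0 0 0 0 -1;0 0 0 0 0 0 -1;0.03 0 0 0 0 0 -1;0 0 0 0 0 0 -1;0 0 0 0 0 0 -1;0 0 0 0 0 0 -1;0 0 0 0 0 0 -1;0 0 0 0 0 0 -1",
)

```text
time: 8.87
ee_pos: [0.6003, -0.0706, 0.3047]
tcp_rot: [180.0, -0.0, 104.9]
wrist_force: [0.3, -0.8, 0.2]
opening: -0.0002
grasp_force: 0.0
```

Request:
carry_out(
  targets="0.03 0 0 0 0 0 -1;0 0 0 0 0 0 -1;0.03 0 0 0 0 0 -1;0 0 0 0 0 0 -1;0 0 0 0 0 0 -1;0 0 0 0 0 0 -1;0 0 0 0 0 0 -1;0 0 0 0 0 0 -1",
)

```text
time: 9.53
ee_pos: [0.5997, -0.0683, 0.3047]
tcp_rot: [180.0, -0.0, 104.9]
wrist_force: [0.2, -1.3, -0.3]
opening: 0.0
grasp_force: 0.0
```

Request:
carry_out(
  targets="0.03 0 0 0 0 0 -1;0 0 0 0 0 0 -1;0.03 0 0 0 0 0 -1;0 0 0 0 0 0 -1;0 0 0 0 0 0 -1;0 0 0 0 0 0 -1;0 0 0 0 0 0 -1;0 0 0 0 0 0 -1",
)

```text
time: 10.2
ee_pos: [0.5991, -0.066, 0.3047]
tcp_rot: [-180.0, 0.0, 104.9]
wrist_force: [0.0, -0.7, -0.6]
opening: -0.0
grasp_force: 0.0
```

Request:
carry_out(
  targets="0.03 0 0 0 0 0 -1;0 0 0 0 0 0 -1;0.03 0 0 0 0 0 -1;0 0 0 0 0 0 -1;0 0 0 0 0 0 -1;0 0 0 0 0 0 -1;0 0 0 0 0 0 -1;0 0 0 0 0 0 -1",
)

```text
time: 10.87
ee_pos: [0.5984, -0.0637, 0.3047]
tcp_rot: [180.0, 0.0, 104.9]
wrist_force: [-0.2, -0.1, 0.4]
opening: 0.0001
grasp_force: 0.0
```

Request:
carry_out(
  targets="0.03 0 0 0 0 0 -1;0 0 0 0 0 0 -1;0 0 0 0 0 0 -1;0 0 0 0 0 0 -1;0 0 0 0 0 0 -1;0 0 0 0 0 0 -1;0 0 0 0 0 0 -1;0 0 0 0 0 0 -1",
)

```text
time: 11.53
ee_pos: [0.5981, -0.0625, 0.3047]
tcp_rot: [-180.0, 0.0, 104.9]
wrist_force: [-1.2, -1.1, 0.3]
opening: -0.0
grasp_force: 0.0
```

Request:
carry_out(
  targets="0.03 0 0 0 0 0 -1;0 0 0 0 0 0 -1;0 0 0 0 0 0 -1;0 0 0 0 0 0 -1;0 0 0 0 0 0 -1;0 0 0 0 0 0 -1;0 0 0 0 0 0 -1;0 0 0 0 0 0 -1",
)

```text
time: 12.2
ee_pos: [0.5979, -0.0615, 0.3047]
tcp_rot: [180.0, 0.0, 104.9]
wrist_force: [0.9, -5.4, -0.4]
opening: 0.0
grasp_force: 2.5
```

Request:
carry_out(
  targets="0.03 0 0 0 0 0 -1;0 0 0 0 0 0 -1;0 0 0 0 0 0 -1;0 0 0 0 0 0 -1;0 0 0 0 0 0 -1;0 0 0 0 0 0 -1;0 0 0 0 0 0 -1;0 0 0 0 0 0 -1",
)

```text
time: 12.87
ee_pos: [0.5975, -0.0601, 0.3047]
tcp_rot: [180.0, -0.0, 104.9]
wrist_force: [0.2, -3.1, -0.0]
opening: 0.0001
grasp_force: 0.8
```

Click 1 is confirmed by contact 13.6 mm on. Next click 2, with contact expected at y ≈ -0.0487.

Request:
carry_out(
  targets="0.03 0 0 0 0 0 -1;0.03 0 0 0 0 0 -1;0.03 0 0 0 0 0 -1;0.03 0 0 0 0 0 -1;0.03 0 0 0 0 0 -1;0.03 0 0 0 0 0 -1;0.03 0 0 0 0 0 -1;0 0 0 0 0 0 -1",
)

```text
time: 13.53
ee_pos: [0.5953, -0.0517, 0.3046]
tcp_rot: [-180.0, -0.0, 104.9]
wrist_force: [-0.1, 0.4, -0.3]
opening: 0.0001
grasp_force: 0.0
```

Request:
carry_out(
  targets="0.03 0 0 0 0 0 -1;0.03 0 0 0 0 0 -1;0 0 0 0 0 0 -1;0 0 0 0 0 0 -1;0 0 0 0 0 0 -1;0 0 0 0 0 0 -1;0 0 0 0 0 0 -1;0 0 0 0 0 0 -1",
)

```text
time: 14.2
ee_pos: [0.5947, -0.0498, 0.3047]
tcp_rot: [180.0, 0.0, 104.9]
wrist_force: [-0.8, -0.2, 0.1]
opening: 0.0001
grasp_force: 0.0
```

Request:
carry_out(
  targets="0.03 0 0 0 0 0 -1;0 0 0 0 0 0 -1;0 0 0 0 0 0 -1;0 0 0 0 0 0 -1;0 0 0 0 0 0 -1;0 0 0 0 0 0 -1;0 0 0 0 0 0 -1;0 0 0 0 0 0 -1",
)

```text
time: 14.87
ee_pos: [0.5944, -0.0486, 0.3047]
tcp_rot: [-180.0, 0.0, 104.9]
wrist_force: [-0.2, -0.4, -0.2]
opening: 0.0
grasp_force: 0.5
```

Request:
carry_out(
  targets="0.03 0 0 0 0 0 -1;0 0 0 0 0 0 -1;0 0 0 0 0 0 -1;0 0 0 0 0 0 -1;0 0 0 0 0 0 -1;0 0 0 0 0 0 -1;0 0 0 0 0 0 -1;0 0 0 0 0 0 -1",
)

```text
time: 15.53
ee_pos: [0.5942, -0.0476, 0.3047]
tcp_rot: [180.0, 0.0, 104.9]
wrist_force: [1.7, -5.0, -0.3]
opening: -0.0
grasp_force: 2.6
```

Click 2 is confirmed. One more push of 8.4 mm leaves about 4 mm of margin behind the lever in click 3.

Request:
carry_out(
  targets="0.03 0 0 0 0 0 -1;0.03 0 0 0 0 0 -1;0.03 0 0 0 0 0 -1;0.03 0 0 0 0 0 -1;0.03 0 0 0 0 0 -1;0.03 0 0 0 0 0 -1;0.03 0 0 0 0 0 -1;0 0 0 0 0 0 -1",
)

```text
time: 16.2
ee_pos: [0.5919, -0.0389, 0.3047]
tcp_rot: [180.0, -0.0, 104.9]
wrist_force: [0.7, 0.2, 0.1]
opening: 0.0001
grasp_force: 0.0
```

Request:
carry_out(
  targets="0 0 0 0 0 0 -1;-0.3 0 0 0 0 0 -1;-0.3 0 0 0 0 0 -1;0 0 -1 0 0 0 -1;0 0 -0.8 0 0 0 -1;-0.5 0 0 0 0 0 -1;0 0 0 0 0 0 -1;0 0 0 0 0 0 -1",
)

```text
time: 16.87
ee_pos: [0.6036, -0.0834, 0.3768]
tcp_rot: [180.0, 0.0, 104.8]
wrist_force: [0.4, 0.7, -0.7]
opening: -0.0001
grasp_force: 0.0
```

```bash
python3 - <<'E'
from h import *
from workcell import camera,monitor
o=monitor.get_obs(); print(o["ee_pos"],o["tcp_rot"],o["wrist_force"])
a=camera("scene")[150:250,170:320,::-1]; b=camera("top")[110:225,185:335,::-1]
cv2.imwrite("pics/m2.png",cv2.convertScaleAbs(cv2.resize(np.hstack([a,b[:100]]),None,fx=2.66,fy=2.66,interpolation=cv2.INTER_CUBIC),alpha=1.5))
E
```

```text
[ 0.60356677 -0.08342769  0.37679127] [1.79974843e+02 1.15681604e-02 1.04786935e+02] [ 0.42891058  0.69471904 -0.67723845]
```

View pics/m2.png

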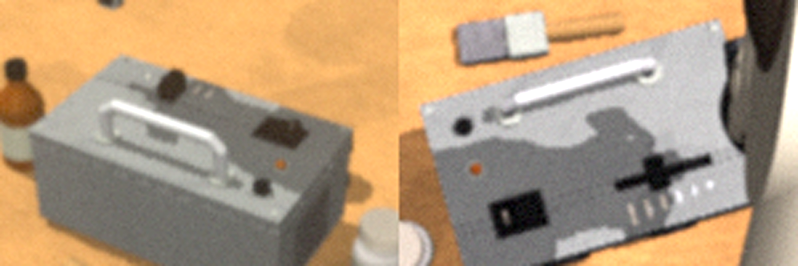

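The lever stands level with the third bar: bars at (693,677,662), lever at (655,170). Nothing else has moved. Now over the rocker's ON half.

Request:
carry_out(
  targets="0.87 0 0 0 0 0 -1;0.87 0 0 0 0 0 -1;0.87 0 0 0 0 0 -1;0.87 0 0 0 0 0 -1;0.87 0 0 0 0 0 -1;0.87 0 0 0 0 0 -1;0 0 0 0 0 0 -1;0 0 0 0 0 0 -1",
)

```text
time: 17.63
ee_pos: [0.5489, 0.1218, 0.3761]
tcp_rot: [-179.9, -0.0, 105.1]
wrist_force: [0.7, -0.7, 1.3]
opening: 0.0003
grasp_force: 0.0
```

Request:
carry_out(
  targets="0 0 0.3 0 0 0 -1;0 0 0.3 0 0 0 -1;0 0 0.3 0 0 0 -1;0 0 0.3 0 0 0 -1;0 0 0.2 0 0 0 -1;0 0 0 0 0 0 -1;0 0 0 0 0 0 -1;0 0 0 0 0 0 -1",
)

```text
time: 18.3
ee_pos: [0.5497, 0.1198, 0.3212]
tcp_rot: [180.0, 0.0, 104.9]
wrist_force: [-0.6, 0.4, 0.1]
opening: 0.0005
grasp_force: 0.0
```

Request:
carry_out(
  targets="-0.05 0 0.1 0 0 0 -1;0 0 0.1 0 0 0 -1;0 0 0.05 0 0 0 -1;0 0 0 0 0 0 -1;0 0 0 0 0 0 -1;0 0 0 0 0 0 -1;0 0 0 0 0 0 -1;0 0 0 0 0 0 -1",
)

```text
time: 18.97
ee_pos: [0.5501, 0.118, 0.3108]
tcp_rot: [180.0, 0.0, 104.9]
wrist_force: [0.2, -0.3, 0.8]
opening: -0.0002
grasp_force: 0.0
```

Request:
carry_out(
  targets="0 0 0.05 0 0 0 -1;0 0 0 0 0 0 -1;0 0 0 0 0 0 -1;0 0 0 0 0 0 -1;0 0 0 0 0 0 -1;0 0 0 0 0 0 -1;0 0 0 0 0 0 -1;0 0 0 0 0 0 -1",
)

```text
time: 19.63
ee_pos: [0.5501, 0.118, 0.3087]
tcp_rot: [180.0, 0.0, 104.9]
wrist_force: [-1.1, 0.7, -0.7]
opening: 0.0002
grasp_force: 0.0
```

Request:
carry_out(
  targets="0 0 0.05 0 0 0 -1;0 0 0 0 0 0 -1;0 0 0 0 0 0 -1;0 0 0 0 0 0 -1;0 0 0 0 0 0 -1;0 0 0 0 0 0 -1;0 0 0 0 0 0 -1;0 0 0 0 0 0 -1",
)

```text
time: 20.3
ee_pos: [0.5501, 0.118, 0.3067]
tcp_rot: [180.0, -0.0, 104.9]
wrist_force: [0.9, -0.4, 0.9]
opening: 0.0001
grasp_force: 0.3
```

Request:
carry_out(
  targets="0 0 0.03 0 0 0 -1;0 0 0 0 0 0 -1;0 0 0 0 0 0 -1;0 0 0 0 0 0 -1;0 0 0 0 0 0 -1;0 0 0 0 0 0 -1;0 0 0 0 0 0 -1;0 0 0 0 0 0 -1",
)

```text
time: 20.97
ee_pos: [0.5501, 0.1181, 0.3055]
tcp_rot: [180.0, -0.0, 104.9]
wrist_force: [-0.1, 3.3, 3.8]
opening: 0.0004
grasp_force: 1.6
```

Contact with the rocker at the expected height. I'll press on.

Request:
carry_out(
  targets="0 0 0.04 0 0 0 -1;0 0 0 0 0 0 -1;0 0 0 0 0 0 -1;0 0 0 0 0 0 -1;0 0 0 0 0 0 -1;0 0 0 0 0 0 -1;0 0 0 0 0 0 -1;0 0 0 0 0 0 -1",
)

```text
time: 21.63
ee_pos: [0.5501, 0.118, 0.3038]
tcp_rot: [-180.0, 0.0, 104.9]
wrist_force: [0.4, -0.6, -0.2]
opening: -0.0001
grasp_force: 0.0
```

Request:
carry_out(
  targets="0 0 0.04 0 0 0 -1;0 0 0 0 0 0 -1;0 0 0 0 0 0 -1;0 0 0 0 0 0 -1;0 0 0 0 0 0 -1;0 0 0 0 0 0 -1;0 0 0 0 0 0 -1;0 0 0 0 0 0 -1",
)

```text
time: 22.3
ee_pos: [0.5501, 0.118, 0.3023]
tcp_rot: [180.0, 0.0, 104.9]
wrist_force: [-0.4, 0.5, -0.4]
opening: 0.0003
grasp_force: 0.0
```

Request:
carry_out(
  targets="0 0 0.03 0 0 0 -1;0 0 0 0 0 0 -1;0 0 0 0 0 0 -1;0 0 0 0 0 0 -1;0 0 0 0 0 0 -1;0 0 0 0 0 0 -1;0 0 0 0 0 0 -1;0 0 0 0 0 0 -1",
)

```text
time: 22.97
ee_pos: [0.5501, 0.118, 0.3011]
tcp_rot: [-180.0, -0.0, 104.9]
wrist_force: [-1.0, -0.2, 0.7]
opening: -0.0
grasp_force: 0.0
```

The force dropped away, so it snapped over. I'll withdraw upward and look.

Request:
carry_out(
  targets="0 0 -0.3 0 0 0 -1;0 0 -0.8 0 0 0 -1;0 0 -1 0 0 0 -1;0 -0.6 -0.6 0 0 0 -1;0 -1 0 0 0 0 -1;0 -1 0 0 0 0 -1;0 -1 0 0 0 0 -1;0 0 0 0 0 0 -1",
)

```text
time: 23.63
ee_pos: [0.4055, 0.0797, 0.4115]
tcp_rot: [179.9, 0.0, 104.9]
wrist_force: [0.5, -0.5, 0.8]
opening: -0.0003
grasp_force: 0.0
```

```bash
python3 - <<'E'
from h import *
from workcell import camera,monitor
o=monitor.get_obs(); print(o["ee_pos"],o["wrist_force"])
A=camera("scene");B=camera("top")
cv2.imwrite("pics/e_s.png",A[:,:,::-1]);cv2.imwrite("pics/e_t.png",B[:,:,::-1])
a=A[150:250,170:320,::-1]; b=B[110:210,185:335,::-1]
cv2.imwrite("pics/m3.png",cv2.convertScaleAbs(cv2.resize(np.hstack([a,b]),None,fx=2.66,fy=2.66,interpolation=cv2.INTER_CUBIC),alpha=1.5))
E
```

```text
[0.40546452 0.07967374 0.41148142] [ 0.54155326 -0.48562473  0.79207869]
```

View pics/m3.png

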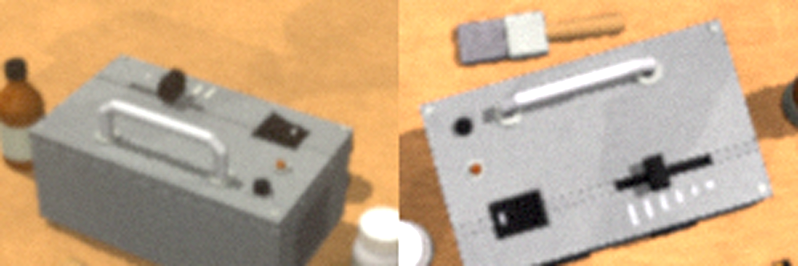

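The rocker's raised half near (290,128) is now down, with its bar lying flat. The lever (655,172) is still at the third bar, the controller hasn't moved and the arm is clear.

```bash
python3 -c "
from workcell import bot
print(bot.job_done())"
```

```text
the job is handed in; nothing more can be done
None
```

I pushed the lever to the third click, then pressed the power rocker over to on, and handed the job in; the last pictures show both set with the controller unmoved, but the hand-in returned no verdict.

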